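# Reset the tripped breakers in order

## Robot

A 6-joint arm with a two-finger parallel gripper is mounted at the origin on a cart in front of the work surface, level with it; the furniture and walls round the work are solid. World frame = base frame: x ahead of the robot, y to its left, z up, the work surface at z = 0. Lengths are in m, angles in rad, forces in N, time in s.
With the tool pointing down it reaches from about 0.325 to 0.9 m from the base axis. Payload 6.1 kg.
Tool frame: the origin (TCP) lies midway between the tips of the shut fingers; the grasp point (between the pads) lies 19 mm behind it; x points along the fingers, y is the direction in which the jaws open and shut, and the axes are right-handed (so a half turn about x gives the same grasp; the last joint's range is limited). The gripper opens to 85 mm and grips with 20 to 120 N. Pads are 22 mm wide; open, the fingers measure 114 mm over their backs; the gripper's body (76 mm by 85 mm) begins 54 mm behind the grasp point. The pads swing forward as they close: fully open they stand 13 mm farther back than shut.
Start: joints at [1.064, 0.22, 1.526, -0, 1.395, -0.126], TCP at [0.232, 0.58, 0.231] pointing down, gripper open.
Joint ranges: [-2.98, 2.98], [-0.91, 2.08], [0.09, 2.57], [-1.24, 4.39], [0.2, 2.65], [-2.68, 2.68]. Speed limits (rad/s): [2.57, 2.57, 3.01, 3.14, 3.14, 3.14].

## Interface

Orientations are given as [roll, pitch, yaw] about the fixed x, y, z axes, in that order (R = Rz(yaw) Ry(pitch) Rx(roll)).
In Python, from plant import movep, move_l, set_joints, gripper_to, hold, inverse_kinematics, observe, get_image, get_calibration, Unreachable, job_done gives the robot as it stands. Calls block until the motion is done:
- movep(position, orientation): joint-space move of the TCP to a pose.
- move_l(position, feed=0.15, rotation=None, max_force=None): straight line of the TCP; rotation=None keeps the orientation; feed is the mean speed in m/s. With max_force (N) it stops when the force on the tool has changed by that much, and returns True; else False.
- set_joints(angles): joint-space move.
- gripper_to(opening, f_grip=None): finger opening in m; f_grip is the grip in N (None keeps the last); returns when the fingers have stopped.
- hold(seconds).
- inverse_kinematics(position, orientation): joint angles nearest the present ones, or None.
- observe(): the state.
- get_image(name): name is "scene" or "top"; returns (picture, depth): 480x640x3 uint8, red, green, blue; 480x640 float32, m along the optical axis (not along the pixel's ray), 0 where there is no reading.
- get_calibration(name): a dict with "intrinsics" (3x3 intrinsics, pixels), "world_from_camera" (4x4, takes a point from camera to world coordinates). Camera axes: x right, y down, z forward; pixel columns grow to the right and rows downward; lengths in m; the calibration is good to about 2 mm. A picture is of the moment at which its call begins. get_calibration takes no time and is no camera call.
A pose or a line that the arm cannot do raises Unreachable and nothing moves.
- job_done(): hands the job in, once; it reports no verdict.
The state is a dict: "time_s": time; "q": joint angles; "joint_velocities": joint speeds; "joint_torque": joint torques, N m; "eef_pos": TCP position; "tcp_rot": TCP orientation; "ft_force": force on the tool from outside, world axes, zero at the start; "torque": the same for the moment, N m; "opening": finger opening in m.
Only numpy, scipy, OpenCV 4.12 (cv2) and the standard library are available. Lean on these libraries where they do the work, as an engineer would, in place of code of your own. Each camera call takes 0.05 s, during which the arm holds its last target.

## Task

Reset three of the four breaker boxes on the counter by pressing their popped-out buttons home, gently, with the fingertips: first the red, then the yellow, then the green. Leave the blue one tripped. Press only: do not lift, tip or shove any box, and leave the tools and parts around them where they are.

Things in the scene. Friction and masses are not known exactly. Their poses are not given: they have to be found in the camera images.
- unit_red: breaker box with the red button: loose grey enclosure 64 x 64 x 50 mm, about 0.8 kg, standing on the counter; origin at the centre of its underside, z up; outlet flap on its -x side. A steel collar, 38 across and 3 high, surrounds the button in the middle of its cover
- top_red (a point): centre of the top face of the red button, a round cap 28 mm across; its top is 76 mm above the counter when fully popped out and 64 mm when fully in (11 mm above the collar). The cap is cushioned: it sinks on its stem by 0.5 mm per newton, at most 8 mm, so about 1.5 mm while the button is moving, and springs back when let go
- button_red (a joint): how far the red button is pushed in, m: 0 popped out, 0.012 against its stop; it moves straight down against a steady friction of about 3 N and stays where it is left (no spring)
- unit_yellow: breaker box with the yellow button: loose grey enclosure 64 x 64 x 50 mm, about 0.8 kg, standing on the counter; origin at the centre of its underside, z up; outlet flap on its -x side. A steel collar, 38 across and 3 high, surrounds the button in the middle of its cover
- top_yellow (a point): centre of the top face of the yellow button, a round cap 28 mm across; its top is 76 mm above the counter when fully popped out and 64 mm when fully in (11 mm above the collar). The cap is cushioned: it sinks on its stem by 0.5 mm per newton, at most 8 mm, so about 1.5 mm while the button is moving, and springs back when let go
- button_yellow (a joint): how far the yellow button is pushed in, m: 0 popped out, 0.012 against its stop; it moves straight down against a steady friction of about 3 N and stays where it is left (no spring)
- unit_green: breaker box with the green button: loose grey enclosure 64 x 64 x 50 mm, about 0.8 kg, standing on the counter; origin at the centre of its underside, z up; outlet flap on its -x side. A steel collar, 38 across and 3 high, surrounds the button in the middle of its cover
- top_green (a point): centre of the top face of the green button, a round cap 28 mm across; its top is 76 mm above the counter when fully popped out and 64 mm when fully in (11 mm above the collar). The cap is cushioned: it sinks on its stem by 0.5 mm per newton, at most 8 mm, so about 1.5 mm while the button is moving, and springs back when let go
- button_green (a joint): how far the green button is pushed in, m: 0 popped out, 0.012 against its stop; it moves straight down against a steady friction of about 3 N and stays where it is left (no spring)
- unit_blue: breaker box with the blue button: loose grey enclosure 64 x 64 x 50 mm, about 0.8 kg, standing on the counter; origin at the centre of its underside, z up; outlet flap on its -x side. A steel collar, 38 across and 3 high, surrounds the button in the middle of its cover
- top_blue (a point): centre of the top face of the blue button, a round cap 28 mm across; its top is 76 mm above the counter when fully popped out and 64 mm when fully in (11 mm above the collar). The cap is cushioned: it sinks on its stem by 0.5 mm per newton, at most 8 mm, so about 1.5 mm while the button is moving, and springs back when let go
- button_blue (a joint): how far the blue button is pushed in, m: 0 popped out, 0.012 against its stop; it moves straight down against a steady friction of about 3 N and stays where it is left (no spring)
- pliers: red-handled combination pliers, 60 x 164 x 12, lying flat, loose bystander; origin at the centre of its underside
- spanner_13: steel combination spanner, 28 x 185 x 9, lying flat, loose bystander; origin at the centre of its underside
- bearing_a: grey ball bearing, 52 across x 15, lying flat, loose bystander; origin at the centre of its underside
- brake_cylinder: rusty wheel brake cylinder with black rubber boots, 34 x 98 x 34, lying, loose bystander; origin at the centre of its underside
- electric_tape: roll of red tape, 60 across x 18, lying flat, loose bystander; origin at the centre of its underside

How it is judged:
On the way, in this order (a step that is already met when the one before it is completed fails the run):
1. the red button is pressed in (value of joint button_red above 0.008 m), for 0.2 s.
2. the yellow button is pressed in (value of joint button_yellow above 0.008 m), for 0.2 s.
3. the green button is pressed in (value of joint button_green above 0.008 m), for 0.2 s.
At the end, for the whole second after the job is handed in: the red, yellow and green buttons are each at least 8 mm in of their 12 mm, the blue one less than 4 mm in; all four boxes stand at rest, upright within 0.1 rad and within 20 mm of where they began (value of joint each of button_red, button_yellow, button_green above 0.008 m and value of joint button_blue below 0.004 m and distance of each of unit_red, unit_yellow, unit_green, unit_blue from where it was at the start of the episode below 0.02 m and angle between each of unit_red, unit_yellow, unit_green, unit_blue's own z axis and vertical below 0.1 rad and linear speed of each of unit_red, unit_yellow, unit_green, unit_blue below 0.02 m/s); the robot touches nothing.
It fails at once if a button is pressed out of order: yellow before red is in, or green before yellow is in ((value of joint button_yellow above 0.004 m and value of joint button_red below 0.008 m) or (value of joint button_green above 0.004 m and value of joint button_yellow below 0.008 m)).
It fails at once if the blue button is pressed (value of joint button_blue above 0.004 m).
It fails at once if a breaker box is pressed hard (over 30 N) (contact force between any of the fingers, the arm and unit_red above 30 N or contact force between any of the fingers, the arm and unit_yellow above 30 N or contact force between any of the fingers, the arm and unit_green above 30 N or contact force between any of the fingers, the arm and unit_blue above 30 N).
It fails at once if a breaker box is lifted by more than 8 mm, shoved by more than 20 mm or tipped by more than 0.25 rad (height (world z) of any of unit_red, unit_yellow, unit_green, unit_blue above 0.008 m or distance of any of unit_red, unit_yellow, unit_green, unit_blue from where it was at the start of the episode above 0.02 m or angle between any of unit_red, unit_yellow, unit_green, unit_blue's own z axis and vertical above 0.25 rad).
It fails at once if a tool or part standing by is moved by more than 20 mm (distance of any of pliers, spanner_13, bearing_a, brake_cylinder, electric_tape from where it was at the start of the episode above 0.02 m).
It also fails if it takes over 42 s, if anything falls off the work surface, if the arm or the gripper's body presses on something with over 40 N, if the wrist force passes 120 N, or if a joint passes its speed limit or range.

## Working session

There is one attempt and no reset: what is moved stays moved. The work goes in short steps, each a Python script; the robot and the scene stay as the last script left them, time stands still between calls to the robot, and variables do not carry over. Pictures are saved under pics/ and viewed, and the job is handed in when it is done.

```bash
mkdir -p pics; ls; python3 - <<'E'
from plant import *
import cv2,numpy as np
for n in("scene","top"):
    p,d=get_image(n);c=get_calibration(n)
    cv2.imwrite(f"pics/{n}0.png",p[:,:,::-1]);np.savez(f"{n}0.npz",p=p,d=d,K=c["intrinsics"],T=c["world_from_camera"])
    print(n,c)
o=observe();print(o)
E
```

```text
pics
scene {'intrinsics': array([[501.8215437 ,   0.        , 322.81198613],
       [  0.        , 501.8215437 , 240.06818606],
       [  0.        ,   0.        ,   1.        ]]), 'world_from_camera': array([[ 0.84102723, -0.27076258,  0.46835971,  0.12051698],
       [-0.54085986, -0.44001431,  0.71683891, -0.35679965],
       [ 0.01199182, -0.85619801, -0.51650862,  0.51493223],
       [ 0.        ,  0.        ,  0.        ,  1.        ]])}
top {'intrinsics': array([[466.24052415,   0.        , 315.09443253],
       [  0.        , 466.24052415, 233.34725051],
       [  0.        ,   0.        ,   1.        ]]), 'world_from_camera': array([[-0.01714117, -0.98333102,  0.18101459,  0.35191475],
       [-0.99975225,  0.01428525, -0.01706931,  0.25907972],
       [ 0.01419895, -0.18126233, -0.98333227,  0.96176782],
       [ 0.        ,  0.        ,  0.        ,  1.        ]])}
{'time_s': 0.1, 'q': array([ 1.06391006e+00,  2.21134778e-01,  1.52753037e+00, -1.95496995e-05,
        1.39472945e+00, -1.26047992e-01]), 'joint_velocities': array([-0.00095573,  0.00087942, -0.00383991, -0.00121126,  0.00178458,
        0.00116282]), 'joint_torque': array([ 1.40018656e-03, -4.98239779e+01, -3.90547907e+01, -5.45664847e-08,
        5.60164248e-03,  2.29779920e-05]), 'eef_pos': array([0.23201266, 0.57972758, 0.23029857]), 'tcp_rot': array([-1.68616664,  1.56899428, -2.06700148]), 'ft_force': array([ 0.18764591,  0.38244595, -1.25280221]), 'torque': array([-0.04600335, -0.01364854, -0.00298278]), 'opening': 0.0854384987187027}
```

View pics/top0.png

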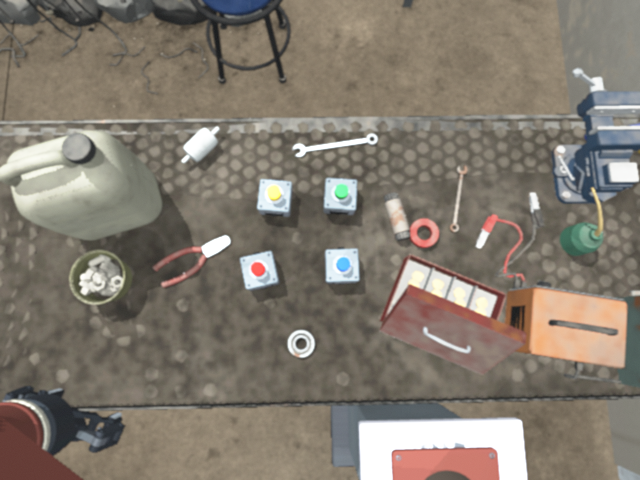

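View pics/scene0.png

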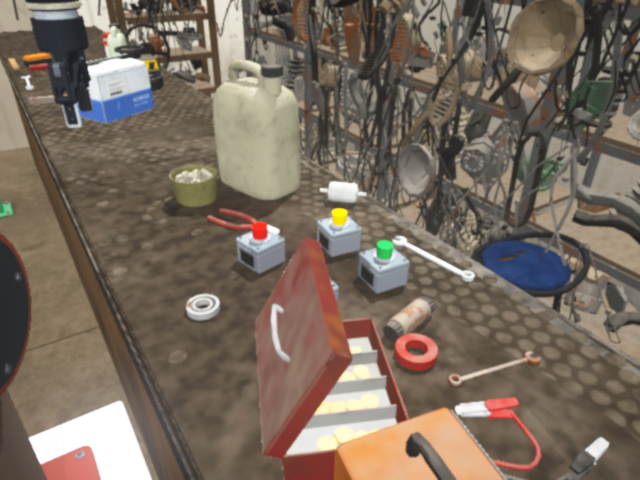

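The top picture shows the caps at about red (258,269), yellow (274,193), green (341,191) and blue (343,264). The jug is to the upper left and an open toolbox is to the right of blue.

```bash
cat > h.py <<'E'
import numpy as np,cv2
def pts(f):
    z=np.load(f);d=z['d'];K=z['K'];T=z['T']
    v,u=np.mgrid[:480,:640]
    P=np.stack([(u-K[0,2])/K[0,0]*d,(v-K[1,2])/K[1,1]*d,d],-1)@T[:3,:3].T+T[:3,3]
    return z['p'],d,P
E
python3 - <<'E'
from h import *
for n in("top0","scene0"):
    p,d,P=pts(n+".npz");hsv=cv2.cvtColor(p,cv2.COLOR_RGB2HSV).astype(int)
    H,S,V=hsv[...,0],hsv[...,1],hsv[...,2]
    for c,h in dict(red=0,yellow=27,green=65,blue=107).items():
        m=(np.minimum(abs(H-h),180-abs(H-h))<10)&(S>150)&(V>90)&(d>0)&(P[...,2]>.055)&(P[...,2]<.09)&(P[...,0]>.35)&(P[...,0]<.75)&(abs(P[...,1]-.25)<.25)
        k,l,st,ce=cv2.connectedComponentsWithStats(m.astype(np.uint8))
        for i in range(1,k):
            if st[i,4]>30:
                q=P[l==i];t=q[q[:,2]>np.percentile(q[:,2],60)-.006]
                print(n,c,ce[i].round(1),st[i,4],t.mean(0).round(4),'zpct',np.percentile(q[:,2],[5,50,95]).round(4),np.ptp(t,axis=0).round(3))
p,d,P=pts("top0.npz")
for n,(a,b,c,e) in dict(jug=(20,160,130,240),pot=(70,130,255,305),toolbox=(385,520,255,370),cyl=(385,410,195,240)).items():
    q=P[c:e,a:b].reshape(-1,3);q=q[q[:,2]>.03];print(n,q.min(0).round(3),q.max(0).round(3))
cv2.imwrite("pics/crop.png",cv2.resize(p[150:320,220:400,::-1],None,fx=4,fy=3.5,interpolation=cv2.INTER_CUBIC)[:600])
E
```

```text
top0 red [257.7 268.7] 113 [0.4482 0.3542 0.0754] zpct [0.0731 0.0754 0.0779] [0.023 0.021 0.008]
top0 blue [342.8 263.9] 110 [0.4551 0.1916 0.0739] zpct [0.0711 0.074  0.076 ] [0.024 0.021 0.007]
scene0 red [259.1 230.4] 208 [0.4466 0.3497 0.0741] zpct [0.0593 0.0728 0.0763] [0.027 0.029 0.008]
scene0 yellow [338.9 216.7] 194 [0.5966 0.3185 0.0737] zpct [0.0579 0.0721 0.0762] [0.028 0.028 0.009]
scene0 green [384.3 249.1] 225 [0.5981 0.1852 0.0729] zpct [0.0582 0.0721 0.0749] [0.027 0.027 0.009]
jug [0.352 0.259 0.03 ] [0.674 0.732 0.962]
pot [0.352 0.259 0.03 ] [0.484 0.713 0.962]
toolbox [ 0.256 -0.164  0.03 ] [0.473 0.259 0.962]
cyl [0.352 0.055 0.03 ] [0.602 0.259 0.962]
```

View pics/crop.png

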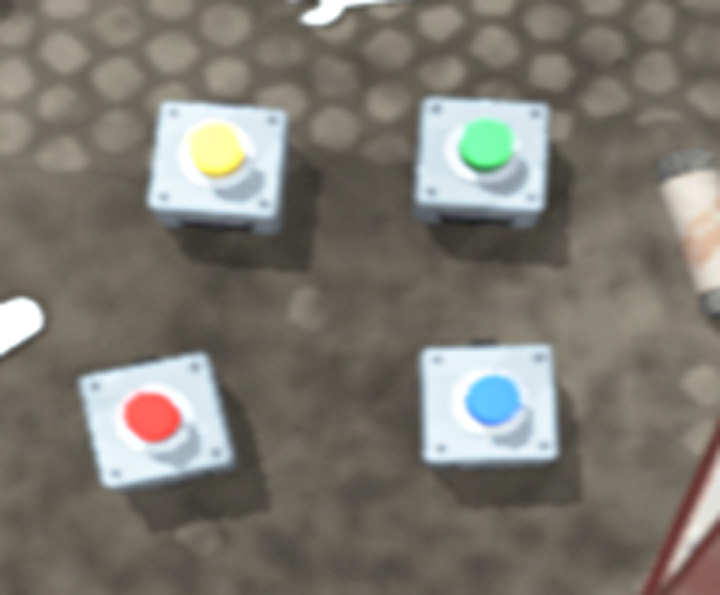

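The crop shows all four caps standing proud of their collars. The colour gates missed yellow and green in the top view, so I'll refine them and check the obstacles without the depth holes.

```bash
python3 - <<'E'
from h import *
p,d,P=pts("top0.npz");hsv=cv2.cvtColor(p,cv2.COLOR_RGB2HSV).astype(int)
z=np.load("top0.npz");K,T=z['K'],z['T']
for c,(u,v) in dict(red=(258,269),yellow=(274,193),green=(341,191),blue=(343,264)).items():
    s=np.s_[v-12:v+13,u-12:u+13]
    m=(hsv[s][...,1]>110)
    vv,uu=np.nonzero(m);U=uu.mean()+u-12;W=vv.mean()+v-12
    r=T[:3,:3]@[(U-K[0,2])/K[0,0],(W-K[1,2])/K[1,1],1];t=(.076-T[2,3])/r[2]
    zz=P[s][...,2][m]
    print(c,m.sum(),round(U,1),round(W,1),(T[:3,3]+t*r).round(4),'depth z',np.median(zz).round(4), 'mean',np.median(P[s][m],axis=0).round(4))
for n,(a,b,c,e) in dict(jug=(20,160,130,240),pot=(70,130,255,305),toolbox=(385,520,255,370),cyl=(385,410,195,240)).items():
    q=P[c:e,a:b].reshape(-1,3);q=q[(q[:,2]>.03)&(d[c:e,a:b].ravel()>0)];print(n,q.min(0).round(3),q.max(0).round(3),len(q))
p,d,P=pts("scene0.npz")
q=P[(d>0)&(P[...,2]>.1)&(P[...,0]>.3)&(P[...,0]<.75)&(P[...,1]>.05)&(P[...,1]<.75)];
print('scene tall',[ (round(y,2),q[abs(q[:,1]-y)<.025].max(0).round(2),q[abs(q[:,1]-y)<.025].min(0).round(2)) for y in np.arange(.075,.75,.05) if (abs(q[:,1]-y)<.025).any()])
from plant import *
down=observe()['tcp_rot'];print(observe()['q'])
for x,y in((.448,.354),(.597,.32),(.598,.187)):
  for yaw in (0,np.pi/2,-np.pi/2,np.pi):
    print(x,y,yaw,np.round(inverse_kinematics([x,y,.12],[0,np.pi/2,yaw]),2))
E
```

```text
red 135 257.7 268.8 [0.4481 0.354  0.076 ] depth z 0.0754 mean [0.4478 0.3535 0.0754]
yellow 29 275.4 197.1 [0.5883 0.3201 0.076 ] depth z 0.0738 mean [0.5886 0.3193 0.0738]
green 134 341.0 191.2 [0.5984 0.1913 0.076 ] depth z 0.0734 mean [0.5991 0.1911 0.0734]
blue 138 342.8 263.9 [0.4548 0.1917 0.076 ] depth z 0.074 mean [0.4549 0.1914 0.074 ]
jug [0.517 0.561 0.03 ] [0.674 0.732 0.29 ] 11709
pot [0.387 0.61  0.03 ] [0.484 0.713 0.073] 2113
toolbox [ 0.256 -0.164  0.03 ] [0.473 0.12  0.203] 10328
cyl [0.513 0.055 0.03 ] [0.602 0.091 0.037] 347
scene tall [(np.float64(0.08), array([0.41, 0.1 , 0.2 ]), array([0.31, 0.05, 0.1 ])), (np.float64(0.12), array([0.39, 0.12, 0.19]), array([0.33, 0.1 , 0.1 ])), (np.float64(0.57), array([0.67, 0.6 , 0.29]), array([0.55, 0.56, 0.1 ])), (np.float64(0.62), array([0.67, 0.65, 0.29]), array([0.53, 0.6 , 0.1 ])), (np.float64(0.68), array([0.62, 0.7 , 0.29]), array([0.52, 0.65, 0.1 ])), (np.float64(0.72), array([0.63, 0.73, 0.28]), array([0.52, 0.7 , 0.1 ]))]
[ 1.06391006e+00  2.21134778e-01  1.52753037e+00 -1.95496995e-05
  1.39472945e+00 -1.26047992e-01]
0.448 0.354 0 [ 0.53  0.2   1.77 -0.    1.17 -1.04]
0.448 0.354 1.5707963267948966 [ 0.53  0.2   1.77  0.    1.17 -2.61]
0.448 0.354 -1.5707963267948966 [ 0.53  0.2   1.77 -0.    1.17  0.53]
0.448 0.354 3.141592653589793 [0.53 0.2  1.77 0.   1.17 2.1 ]
0.597 0.32 0 [ 0.38  0.43  1.47 -0.    1.23 -1.2 ]Traceback (most recent call last):
  File "<stdin>", line 20, in <module>
    return _wrapfunc(a, 'round', decimals=decimals, out=out)
    return _wrapit(obj, method, *args, **kwds)
    result = getattr(arr, method)(*args, **kwds)
TypeError: unsupported operand type(s) for *: 'NoneType' and 'float'
```

```bash
cat >> h.py <<'E'
from plant import *
D=[0,np.pi/2,-np.pi/2]
def st(t):
    o=observe();print(t,round(o['time_s'],2),o['eef_pos'].round(4),'F',o['ft_force'].round(1),'op',round(o['opening'],4),flush=True);return o
def press(x,y,zb=.060):
    movep([x,y,.11],D);st('above')
    print('early',move_l([x,y,.085],feed=.08,max_force=12));st('near')
    print('stopped',move_l([x,y,zb],feed=.02,max_force=12));st('down')
    hold(.3);st('held')
    move_l([x,y,.13],feed=.1);st('up')
E
python3 - <<'E'
from h import *
gripper_to(0.0,20);st('shut')
press(.448,.354)
for n in("scene","top"):
    p,d=get_image(n);cv2.imwrite(f"pics/{n}1.png",p[:,:,::-1]);c=get_calibration(n);np.savez(f"{n}1.npz",p=p,d=d,K=c["intrinsics"],T=c["world_from_camera"])
cv2.imwrite("pics/s1.png",cv2.resize(cv2.imread("pics/scene1.png")[150:320,180:440],None,fx=3,fy=3))
E
```

```text
shut 0.87 [0.2323 0.5802 0.2314] F [-0.9  0.5 -0.2] op 0.0
above 2.13 [0.448  0.355  0.1107] F [ 0.1 -0.5 -0.3] op 0.0002
early False
near 2.6 [0.4472 0.3539 0.084 ] F [-0.4 -0.4  0.1] op -0.0002
stopped False
down 4.0 [0.4482 0.3541 0.0606] F [-1.9 -1.3  6.2] op -0.0
held 4.3 [0.4482 0.3541 0.0606] F [-1.7 -1.6  6.1] op 0.0001
up 5.15 [0.4475 0.3537 0.1292] F [-0.1  0.5 -0.2] op -0.0001
```

View pics/s1.png

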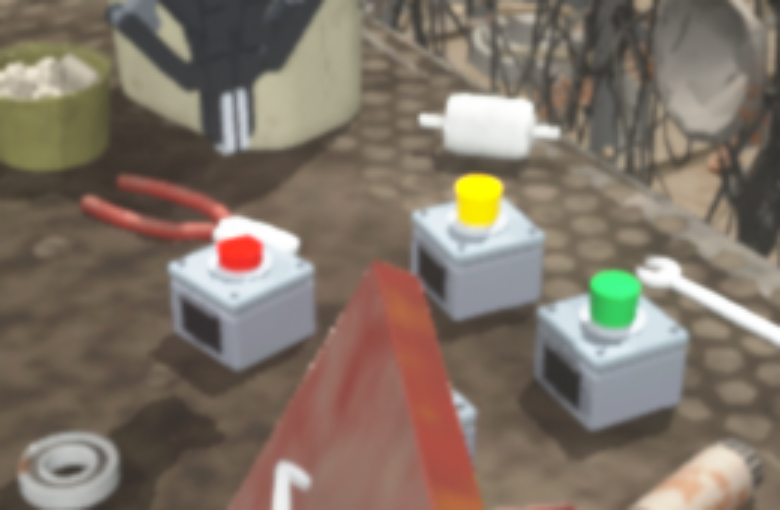

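Red, at about (240,252) in the crop, is clearly lower than yellow (479,200) and green (614,298). The 6 N held at z = 0.0606 also fits the cap being against its stop. Yellow is next.

```bash
python3 - <<'E'
from h import *
press(.597,.322)
p,d=get_image("scene");cv2.imwrite("pics/s2.png",cv2.resize(p[150:320,180:440,::-1],None,fx=3,fy=3))
E
```

```text
above 5.91 [0.5965 0.3215 0.1087] F [ 0.1  0.2 -0.1] op 0.0002
early False
near 6.38 [0.596  0.3221 0.0841] F [ 0.8  0.4 -1.1] op 0.0001
stopped False
down 7.78 [0.5972 0.3221 0.0608] F [-2.2 -1.3  6.3] op 0.0001
held 8.07 [0.5972 0.322  0.0608] F [-3.1 -1.5  7.3] op -0.0001
up 8.93 [0.5965 0.3218 0.1293] F [ 0.2  0.4 -0.6] op -0.0001
```

View pics/s2.png

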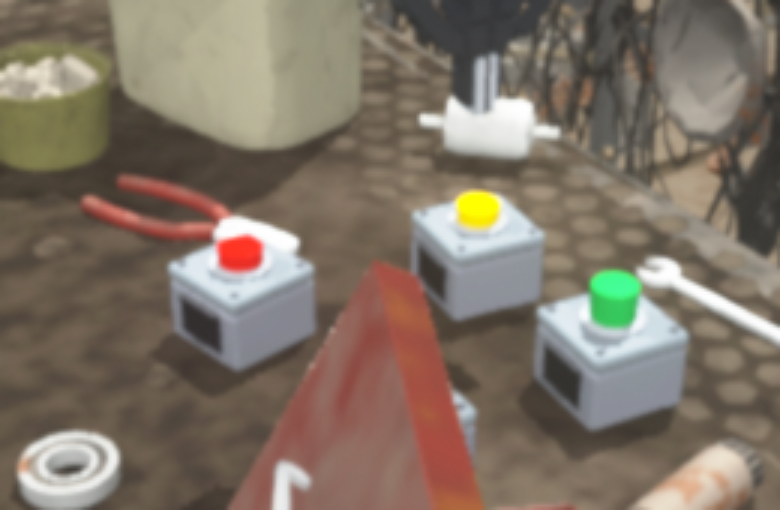

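Yellow, at about (478,210), is now in, and its box hasn't moved. Green is next, then I retreat clear and check from above.

```bash
python3 - <<'E'
from h import *
press(.5985,.191)
move_l([.5985,.191,.23],feed=.15)
p,d=get_image("scene");cv2.imwrite("pics/s3.png",cv2.resize(p[150:320,180:440,::-1],None,fx=3,fy=3))
movep([.30,.50,.25],D);st('parked')
hold(.3)
n="top";p,d=get_image(n);c=get_calibration(n);np.savez("top3.npz",p=p,d=d,K=c["intrinsics"],T=c["world_from_camera"])
cv2.imwrite("pics/t3.png",p[:,:,::-1])
p,d,P=pts("top3.npz");p0,d0,P0=pts("top0.npz")
for c,(u,v) in dict(red=(258,269),yellow=(274,193),green=(341,191),blue=(343,264)).items():
    s=np.s_[v-2:v+4,u-2:u+3];print(c,np.median(P0[s][...,2]).round(4),np.median(P[s][...,2]).round(4))
E
```

```text
above 9.57 [0.5983 0.1903 0.1094] F [ 0.1  0.5 -0.2] op 0.0001
early False
near 10.03 [0.5977 0.1915 0.0838] F [0.5 0.5 0.4] op -0.0004
stopped False
down 11.43 [0.5987 0.191  0.0607] F [-1.4 -0.5  6. ] op -0.0002
held 11.73 [0.5987 0.191  0.0607] F [-2.5 -0.7  6.4] op 0.0
up 12.58 [0.5979 0.1909 0.1292] F [-0.   0.  -0.7] op -0.0001
parked 15.03 [0.3009 0.4995 0.2499] F [-0.2  0.4 -0.2] op 0.0002
red 0.0754 0.0638
yellow 0.0756 0.0638
green 0.0735 0.0636
blue 0.0746 0.074
```

View pics/s3.png

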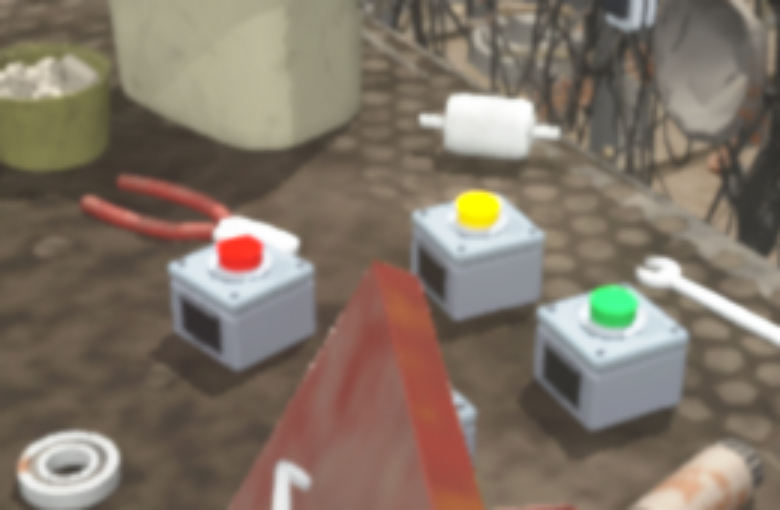

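View pics/t3.png

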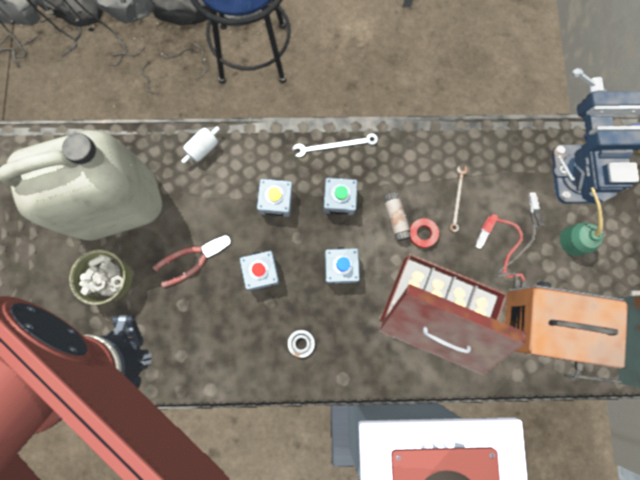

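The pictures show red (258,270), yellow (274,196) and green (341,193) all in, with cap tops at about 64 mm. Blue (343,264) is still out at 74 mm. The boxes and bystanders sit at the same pixels as before, and the arm is clear of everything.

```bash
python3 -c "
from plant import *
job_done()"
```

```text
the job is handed in; nothing more can be done
```

I pressed the red, yellow and green buttons home in that order with the shut fingertips and left blue tripped. I then moved the arm clear and handed the job in at about 15 s of the 42 s allowed. Handing in gives no verdict, so the result rests on my own checks below.

- **Force:** the vertical force while pressing was about 6–7 N on each button, and the 12 N stop never triggered.
- **Buttons:** the last overhead depth check put the red, yellow and green caps at about 64 mm (fully in). Blue read 74 mm, about the same as at the start.
- **Depth offset:** the popped-out green and blue caps read 1–3 mm below the stated 76 mm, so green's drop measured only 9.9 mm. Its 64 mm final height and the contact force both fit it being against the stop.
- **Boxes and bystanders:** by eye, all four boxes and the loose parts are where they started in the pictures. I did not measure their displacement.

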